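# Aim the syrup pump over the mug and give it a full press

## Task

Get the syrup pump ready over the mug and pump it: turn the pump head until the end of its spout is over the middle of the mug (not the glass), and only then press the head fully down, hold it down for a moment and let it spring all the way up again. Leave the spout over the mug, and do not shift or tip the mug or the glass.

Things in the scene. Friction and masses are not known exactly. Their poses are not given: they have to be found in the camera images.
- pump_bottle: White round pump bottle, 72 mm wide, fixed upright to the worktop on a steel flange 88 mm wide. Origin: on its axis at the worktop; z is up, -x is where the spout points when joint spout is 0. White shoulder up to 102 mm, collar 40 mm wide up to 123 mm; above it a thin stem, then the steel pump head, whose underside is at 150 mm and top at 172 mm.
- spout (a joint): Swivel of the pump head about the bottle's upright axis, rad, from -2.2 to 2.2, growing anticlockwise seen from above; 0 when the spout points along the bottle's -x. It stays where it is left; it takes about 0.08 N m to turn.
- pump (a joint): How far the pump head is pressed down, m: 0 = up (rest), 0.020 = fully down. The spring takes 6 N to start moving and 12 N at the bottom, and lifts the head again by itself. The head swivels and goes down together with the spout.
- head_top (a point): Centre of the flat top of the pump head, on the bottle's axis, 172 mm above the worktop when up. Below this point the head is a rounded steel bar 70 mm long (its x), 34 mm wide (its y), 22 mm tall, centred on the axis; it can be gripped across the 34 mm width from above. The spout leaves its -x end. The axes turn with the head.
- spout_tip (a point): End of the spout (a tube 12 mm thick that leaves the head and bends down at its end), 100 mm from the bottle's axis along the head's -x and 30 mm below head_top (so 142 mm above the worktop when up, 122 mm when pressed).
- mug_mouth (a point): Centre of the mouth of the mug: plain cream-white mug with one handle, 84 mm in diameter, 106 mm tall, standing loose at one side of the bottle, left or right, its axis 87 to 116 mm from the bottle's axis; the handle points roughly to the robot. The point is on the mug's axis at rim height; z is the mug's axis.
- tumbler_mouth (a point): Centre of the top of the clear drinking glass standing upside down (no handle), 81 mm in diameter, 93 mm tall, loose at the other side of the bottle. The point is on its axis; z is its axis.
Things that resemble listed ones, but are neither listed nor needed, are in the scene too. Leave any turquoise look-alike of the part that bears tumbler_mouth alone. What is shaped like the part that bears mug_mouth but pink is not meant.

How it is judged:
By the outcome, as a careful person would: the job done as asked, in the order asked, and still so for the second after the job is handed in, with the robot touching nothing.
It also fails if it takes over 38 s, if anything falls off the work surface, if the arm or the gripper's body presses on something with over 40 N, if the wrist force passes 120 N, or if a joint passes its speed limit or range.

## Robot

A 6-joint arm with a two-finger parallel gripper is mounted at the origin on a cart in front of the work surface, level with it; the furniture and walls round the work are solid. World frame = base frame: x ahead of the robot, y to its left, z up, the work surface at z = 0. Lengths are in m, angles in rad, forces in N, time in s.
With the tool pointing down it reaches from about 0.35 to 0.975 m from the base axis. Payload 4.9 kg.
Tool frame: the origin (TCP) lies on the front face of the gripper's body, between the roots of the fingers; the fingertips stand ctrl.finger_overhang ahead of it and the grasp point (between the pads) lies 54 mm ahead of it (ctrl.finger_overhang is the distance from the TCP to the fingertips, in m); z points along the fingers, y is the line along which they close (so a half turn about z gives the same grasp; the last joint's range is limited). The gripper opens to 85 mm and grips with 20 to 120 N. Pads are 22 mm wide; open, the fingers measure 114 mm over their backs; the gripper's body (76 mm by 85 mm) begins 54 mm behind the grasp point. The pads swing forward as they close: fully open they stand 13 mm farther back than shut.
Start: joints at [-1.265, 0.053, 1.613, -0, 1.476, -0.119], TCP at [0.258, -0.569, 0.304] pointing down, gripper open.
Joint ranges: [-3.01, 3.01], [-1.01, 2.22], [0.06, 2.58], [-1.02, 4.17], [0.09, 2.62], [-3.14, 3.14]. Speed limits (rad/s): [2.57, 2.57, 3.14, 3.14, 3.14, 3.14].

## Interface

Orientations are given as a rotation vector (axis times angle).
In Python, from station import ctrl, vision gives the robot as it stands. The module is installed in compiled form; this text tells all that it offers.
- The arm moves only by the tool drive_tool, never from a script. Its argument "rows" is a list of rows, each a list of 2 entries, a list of its own where there are three numbers: the shift along the tool's x, y, z in m, then the turn about the tool's z in rad. A call has 1 to 10 rows; each row shifts and turns the commanded pose from where the row before left it, along the tool's axes as they then stand; what a row does not reach is not made up. A row lasts 1/10 s, in which the tool goes at most 50 mm and 8.59 degrees, less where a joint would pass 70% of its speed; a pose out of reach is approached as far as the arm can. A call with a gripper value outside its range is refused whole. "jaw" is the closure, from 0 (fully open) to 1 (shut), set as the call begins (left out, the last holds). The fingers move at their own pace and stop on an object; "grip_force" is the grip in N (left out, the last holds). Time passes only in rows, so rows that do not move let the fingers close. It gives the time, the measured TCP pose, the force, the opening and the grip force at its end, in the units of the state.
- ctrl.get_obs(): the state, without advancing time (a new reading comes with each control period).
- vision.get_image(name): name is "scene" or "top" or "wrist"; returns a dict with "image" (400x640x3 uint8, blue, green, red), "vertical_fov" (degrees; the focal length in pixels is half the picture's height over the tangent of half this angle, whatever the lens; pixels are square), "cx", "cy" (the principal point, pixels), "dist_coeffs" ([k1, k2, p1, p2, k3] as OpenCV has them; the pictures are not rectified), "R" (3x3) and "t" (3): a world point X has camera coordinates R X + t. Camera axes: x right, y down, z forward; pixel columns grow to the right and rows downward; lengths in m; the calibration is good to about 2 mm. A picture is of the moment at which its call begins. There is no depth.
- ctrl.finish_job(): hands the job in; it is judged then, once.
The state is a dict: "t": time; "q": joint angles; "dq": joint speeds; "effort": joint torques, N m; "tool_pos": TCP position; "tool_rot": TCP orientation; "contact_force": force on the tool from outside, world axes, zero at the start; "wrist_torque": the same for the moment, N m; "opening": finger opening in m; "grip_force": force on a finger pad.
Only numpy, scipy, OpenCV 4.12 (cv2) and the standard library are available. Lean on these libraries where they do the work, as an engineer would, in place of code of your own. Each camera call takes 0.05 s, during which the arm holds its last target. There are 200 camera calls.

## Working session

There is one attempt and no reset: what is moved stays moved. The work goes in short steps, Python scripts to look and compute and a tool call to move; the robot and the scene stay as the last step left them, time stands still between calls to the robot, and variables do not carry over. Pictures are saved under pics/ and viewed, at most 10 in all, crops included, and the job is handed in when it is done.

Besides the shell and the picture viewer there is one more tool, called after "Request:" by a JSON object that holds its "name" and its "arguments". drive_tool: Moves the arm, as the interface text tells. Its arguments: {"type":"object","properties":{"rows":{"type":"array","items":{"type":"array"}},"jaw":{"type":"number"},"grip_force":{"type":"number"}},"required":["rows"]}

```bash
mkdir -p pics; cat > h.py <<'E'
import numpy as np, cv2
from station import ctrl, vision
def cam(n):
    c=vision.get_image(n); h=c["image"].shape[0]
    f=h/2/np.tan(np.radians(c["vertical_fov"])/2)
    c["K"]=np.array([[f,0,c["cx"]],[0,f,c["cy"]],[0,0,1.]]); c["R"]=np.array(c["R"]);c["t"]=np.array(c["t"]);c["d"]=np.array(c["dist_coeffs"],float)
    return c
def plane(c,uv,z):
    p=cv2.undistortPoints(np.array(uv,float).reshape(-1,1,2),c["K"],c["d"]).reshape(-1,2)
    d=np.c_[p,np.ones(len(p))]@c["R"]; o=-c["R"].T@c["t"]
    return o+d*((z-o[2])/d[:,2])[:,None]
def proj(c,X):
    return cv2.projectPoints(np.array(X,float).reshape(-1,1,3),cv2.Rodrigues(c["R"])[0],c["t"],c["K"],c["d"])[0].reshape(-1,2)
E
python3 - <<'E'
from h import *
for n in("scene","top"):
    c=cam(n); cv2.imwrite(f"pics/{n}0.png",c["image"]); print(n,-c["R"].T@c["t"],c["R"][2])
o=ctrl.get_obs();print(o,ctrl.finger_overhang)
E
```

```text
scene [-0.06575807 -0.50532566  0.46722742] [ 0.70225602  0.57458041 -0.42034965]
top [ 0.42041985 -0.02034602  0.98317259] [ 0.11965844  0.00598349 -0.99279709]
{'t': 0.1, 'q': array([-1.26497521e+00,  5.32965302e-02,  1.61416213e+00, -1.08779003e-05,
        1.47597926e+00, -1.19004406e-01]), 'dq': array([ 1.30312502e-03,  2.68671264e-04, -3.73011848e-03,  5.96367143e-04,
       -1.57083179e-04, -6.00084714e-05]), 'effort': array([ 1.10482510e-03, -3.94901276e+01, -3.71363640e+01, -1.10300027e-04,
        3.92169823e-03, -1.03636012e-05]), 'tool_pos': array([ 0.25746739, -0.56903569,  0.30277905]), 'tool_rot': array([-3.06919038e+00, -6.61922053e-01,  2.87121506e-04]), 'contact_force': array([-0.81862523,  0.17645601, -0.14709991]), 'wrist_torque': array([-0.0237072 , -0.03957409,  0.06889714]), 'grip_force': 0.0, 'opening': 0.08538868710566008} 0.0726
```

View pics/top0.png

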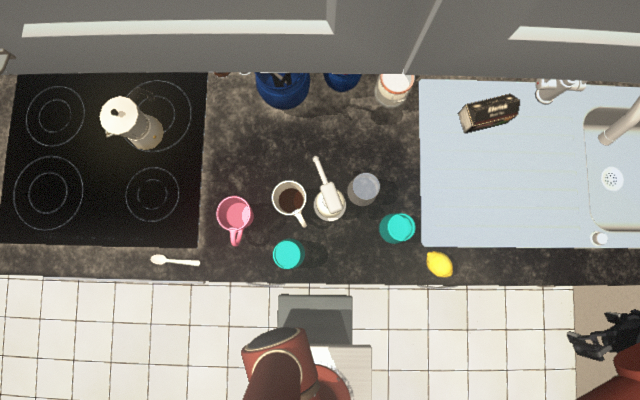

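View pics/scene0.png

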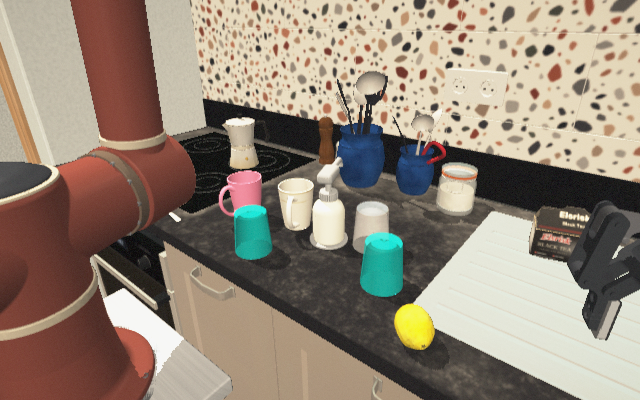

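```bash
python3 - <<'E'
from h import *
c=cam("top"); im=c["image"]
cr=im[145:275,210:420]; cv2.imwrite("pics/crop0.png",cv2.resize(cr,None,fx=3.8,fy=3.8,interpolation=cv2.INTER_CUBIC)); print(c["K"][0,0])
print(plane(c,[[289,197],[330,205],[329,190]],0.106))
s=cam("scene"); cv2.imwrite("pics/crop1.png",cv2.resize(s["image"][140:270,220:420],None,fx=4,fy=4,interpolation=cv2.INTER_CUBIC))
E
```

```text
363.5598407725921
[[ 0.53099324  0.05657171  0.106     ]
 [ 0.51296457 -0.04342205  0.106     ]
 [ 0.54968788 -0.04054166  0.106     ]]
```

View pics/crop0.png

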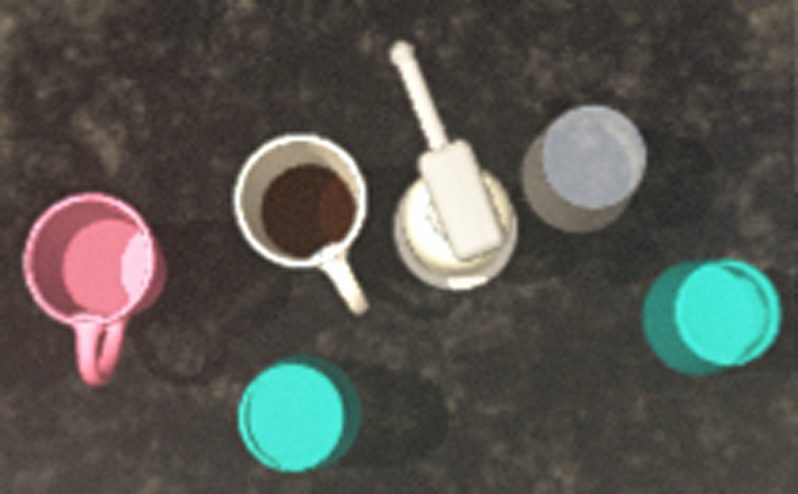

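View pics/crop1.png

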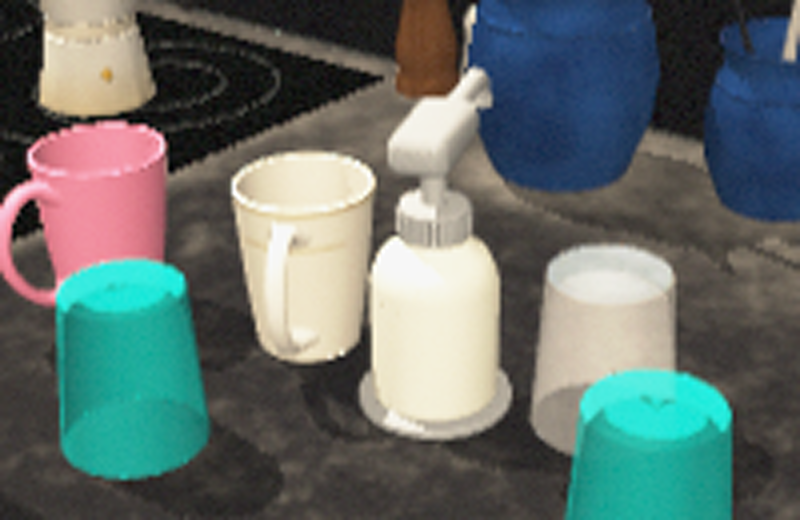

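```bash
python3 - <<'E'
from h import *
c=cam("top");s=cam("scene")
P=lambda L:[[210+(u+.5)/3.8-.5,145+(v+.5)/3.8-.5] for u,v in L]
Q=lambda L:[[220+(u+.5)/4-.5,140+(v+.5)/4-.5] for u,v in L]
mug=plane(c,P([(234,200),(367,200),(300,133),(300,267)]),.106); print("mug",mug.round(4)); m=(mug[:2].mean(0)[1],); M=np.array([mug[2:,0].mean(),mug[:2,1].mean()])
M2=plane(s,Q([(232,185),(377,190),(304,151),(304,214)]),.106)[:,:2]; print("M",M,"scene",M2[:2].mean(0),M2[2:].mean(0))
H=plane(c,P([(420,155),(465,140),(502,240),(460,258)]),.172)[:,:2];B=H.mean(0)
tip=plane(c,P([(402,50)]),.150)[0,:2]
print("B",B,"tip",tip,np.hypot(*(tip-B)))
a=np.arctan2(*((H[0]+H[1]-H[2]-H[3])[::-1])); a2=np.arctan2(*((tip-B)[::-1]));b=np.arctan2(*((M-B)[::-1]))
print("head ang",a,a2,"mug ang",b,np.hypot(*(M-B)))
# flange check
th=np.linspace(0,6.28,60);F=np.c_[B[0]+.044*np.cos(th),B[1]+.044*np.sin(th),0*th+.003]
f=proj(c,F);g=proj(s,F)
print("flange top crop",((f.min(0)-[210,145])*3.8),((f.max(0)-[210,145])*3.8),"obs x394-518,ymax291")
print("flange scene crop",((g.min(0)-[220,140])*4),((g.max(0)-[220,140])*4),"obs x360-513,ymax438")
T=plane(c,P([(594,157)]),.093);print("tumbler",T)
print("scene head front-face view of B top",(proj(s,[[*B,.172],[*B,.123]])-[220,140])*4)
R=cv2.Rodrigues(ctrl.get_obs()["tool_rot"])[0];print(R.round(3))
E
```

```text
mug [[0.5297 0.0999 0.106 ]
 [0.531  0.0147 0.106 ]
 [0.5738 0.0587 0.106 ]
 [0.4873 0.0565 0.106 ]]
M [0.53058741 0.05729705] scene [0.5227215  0.05001557] [0.52947004 0.05627382]
B [ 0.52471541 -0.04399583] tip [ 0.61896509 -0.00679819] 0.10132455566172296
head ang 0.3720073738873398 0.37590425849624015 mug ang 1.51289066303435 0.10146294291114843
flange top crop [391.34560329 165.71315221] [514.65561324 288.33939991] obs x394-518,ymax291
flange scene crop [356.86479771 351.25249851] [511.00600893 433.10528894] obs x360-513,ymax438
tumbler [[ 0.56317451 -0.13229507  0.093     ]]
scene head front-face view of B top [[432.82831495 114.64767806]
 [433.1320141  199.46537012]]
[[ 0.911  0.412 -0.   ]
 [ 0.412 -0.911  0.001]
 [ 0.    -0.001 -1.   ]]
```

Request:
{"name": "drive_tool", "arguments": {"rows": [[[0.0306,-0.0245,0],0],[[0.0306,-0.0245,0],0],[[0.0306,-0.0245,0],0],[[0.0306,-0.0245,0],0],[[0.0306,-0.0245,0],0],[[0.0306,-0.0245,0],0],[[0.0306,-0.0245,0],0],[[0.0306,-0.0245,0],0],[[0.0306,-0.0245,0],0],[[0.0306,-0.0245,0],0]], "jaw": 0.3, "grip_force": 40}}

```text
t: 1.3
tool_pos: [0.4358, -0.2186, 0.3041]
tool_rot: [3.071, 0.662, 0.001]
contact_force: [0.4, -0.7, -0.5]
opening: 0.0596
grip_force: 0.0
```

Request:
{"name": "drive_tool", "arguments": {"rows": [[[0.0306,-0.0245,0],0],[[0.0306,-0.0245,0],0],[[0.0306,-0.0245,0],0],[[0.0306,-0.0245,0],0],[[0.0306,-0.0245,0],0],[[0,0,0],0.05],[[0,0,0],0],[[0,0,0],0]]}}

```text
t: 2.1
tool_pos: [0.5242, -0.0456, 0.3038]
tool_rot: [3.086, 0.586, -0.0]
contact_force: [-0.9, -0.7, -0.0]
opening: 0.0598
grip_force: 0.0
```

```bash
python3 - <<'E'
from h import *
o=ctrl.get_obs();R=cv2.Rodrigues(o["tool_rot"])[0];print(o["t"],o["tool_pos"],o["opening"],R[:,0],o["q"],o["contact_force"])
d=np.array([.524,-.0445,.222])-o["tool_pos"];print("tool-axes shift",R.T@d)
w=cam("wrist");cv2.imwrite("pics/w1.png",w["image"])
B=[.524,-.0445]
u=np.array([np.cos(.374),np.sin(.374)]);v=np.array([-u[1],u[0]])
print(proj(w,[[*(B+a*u*.035+b*v*.017),.172] for a,b in((1,1),(1,-1),(-1,-1),(-1,1))]))
E
```

```text
2.1 [ 0.52420301 -0.04559243  0.30382162] 0.05976996910197376 [ 9.30293671e-01  3.66815539e-01 -2.15010724e-04] [-2.28193102e-01 -1.85885046e-01  1.84034603e+00 -1.28290496e-04
  1.48730469e+00  9.67030295e-01] [-0.87049974 -0.69676192 -0.02328576]
tool-axes shift [ 0.00022945 -0.00109132  0.08182156]
[[296.01577696 165.68791934]
 [345.86483016 165.77432847]
 [343.76173873 258.72322735]
 [298.2138117  258.65995693]]
```

View pics/w1.png

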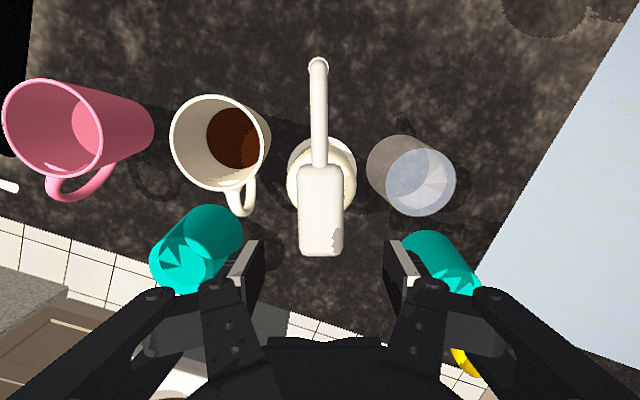

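The head fills (297–344, 164–257), exactly where predicted; the mug rim is at about (218, 143). Descending.

Request:
{"name": "drive_tool", "arguments": {"rows": [[[0,-0.001,0.02],0],[[0,0,0.02],0],[[0,0,0.02],0],[[0,0,0.015],0],[[0,0,0.007],0],[[0,0,0],0],[[0,0,0],0]]}}

```text
t: 2.85
tool_pos: [0.5243, -0.0448, 0.2227]
tool_rot: [3.086, 0.585, 0.002]
contact_force: [-0.4, 0.1, -0.4]
opening: 0.0599
grip_force: 0.0
```

Request:
{"name": "drive_tool", "arguments": {"rows": [[[0,0,0],0],[[0,0,0],0],[[0,0,0],0],[[0,0,0],0],[[0,0,0],0],[[0,0,0],0]], "jaw": 0.75, "grip_force": 40}}

```text
t: 3.45
tool_pos: [0.5242, -0.0433, 0.2236]
tool_rot: [-3.084, -0.586, -0.002]
contact_force: [-3.6, 5.4, 5.3]
opening: 0.0334
grip_force: 43.4
```

```bash
python3 - <<'E'
from h import *
o=ctrl.get_obs();R=cv2.Rodrigues(o["tool_rot"])[0];print(o["t"],o["tool_pos"],o["opening"],o["grip_force"],np.arctan2(R[1,0],R[0,0]),o["contact_force"])
E
```

```text
3.45 [ 0.52420635 -0.04330475  0.22363201] 0.033351393603719026 43.43550145626068 0.3754825010892393 [-3.5985906   5.36155327  5.27505161]
```

Request:
{"name": "drive_tool", "arguments": {"rows": [[[0,-0.001,-0.001],0],[[0,0,0],0],[[0,0,0],0]]}}

```text
t: 3.75
tool_pos: [0.5241, -0.0432, 0.2238]
tool_rot: [-3.086, -0.586, -0.003]
contact_force: [0.5, 5.3, 4.2]
opening: 0.0334
grip_force: 43.2
```

Request:
{"name": "drive_tool", "arguments": {"rows": [[[0,0,0],-0.05],[[0,0,0],-0.1],[[0,0,0],-0.1],[[0,0,0],-0.1],[[0,0,0],-0.05],[[0,0,0],0]]}}

```text
t: 4.35
tool_pos: [0.5239, -0.0429, 0.2238]
tool_rot: [-2.907, -1.188, -0.003]
contact_force: [-1.3, 6.0, 4.0]
opening: 0.033
grip_force: 43.4
```

Request:
{"name": "drive_tool", "arguments": {"rows": [[[0.0007,-0.0007,-0.001],-0.05],[[0,0,0],-0.1],[[0,0,0],-0.1],[[0,0,0],-0.1],[[0,0,0],-0.1],[[0,0,0],-0.1],[[0,0,0],-0.1],[[0,0,0],-0.05],[[0,0,0],0],[[0,0,0],0]]}}

```text
t: 5.35
tool_pos: [0.5234, -0.0424, 0.2239]
tool_rot: [-2.326, -2.111, 0.0]
contact_force: [-1.4, 2.9, 1.5]
opening: 0.0331
grip_force: 43.0
```

```bash
python3 - <<'E'
from h import *
o=ctrl.get_obs();R=cv2.Rodrigues(o["tool_rot"])[0];print(o["t"],o["tool_pos"],o["opening"],np.arctan2(R[1,0],R[0,0]),o["contact_force"],o["wrist_torque"])
w=cam("wrist");s=cam("top")
a=w["image"][:300,:]; b=cv2.resize(s["image"][145:275,210:420],None,fx=3,fy=3,interpolation=cv2.INTER_CUBIC)
cv2.imwrite("pics/w2.png",w["image"])
E
```

```text
5.35 [ 0.52342968 -0.04239689  0.22385286] 0.033070106731797166 1.473835099053044 [-1.37660685  2.90366712  1.48636578] [0.5998027  0.21833183 0.08005881]
```

View pics/w2.png

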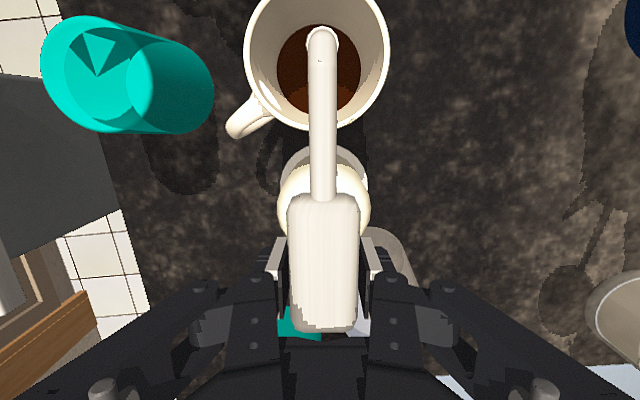

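The spout end is at (322, 40), inside the mug rim (243–390 across, lower edge at 131). Now I'll work out the remaining offset.

```bash
python3 - <<'E'
from h import *
w=cam("wrist")
r=plane(w,[[243,57],[390,57],[317,131]],.106);print(r)
o=ctrl.get_obs();R=cv2.Rodrigues(o["tool_rot"])[0]
B=np.array([.5236,-.0430]);x=R[:2,0]
print("tip via angle",B+.1*x,"tip seen",plane(w,[[322,40]],.150))
m=np.array([r[:2,0].mean(), r[2,1]+.042]);print("mug wrist",m,"ang",[np.arctan2(*(q-B)[::-1]) for q in (m,np.array([.5306,.0573]))])
E
```

```text
[[0.48724816 0.06162207 0.106     ]
 [0.57131515 0.05349709 0.106     ]
 [0.52532867 0.0163594  0.106     ]]
tip via angle [0.53323233 0.056535  ] tip seen [[0.5326496  0.05683622 0.15      ]]
mug wrist [0.52928166 0.0583594 ] ang [np.float64(1.5148003717293108), np.float64(1.5011186791606124)]
```

Request:
{"name": "drive_tool", "arguments": {"rows": [[[0.0005,0,0],-0.035],[[0,0,0],0],[[0,0,0],0],[[0,0,0],0]], "grip_force": 60}}

```text
t: 5.9
tool_pos: [0.5235, -0.0423, 0.224]
tool_rot: [-2.289, -2.152, 0.001]
contact_force: [-4.1, 1.5, 3.9]
opening: 0.0326
grip_force: 65.2
```

Request:
{"name": "drive_tool", "arguments": {"rows": [[[0,0,0.003],0],[[0,0,0.004],0],[[0,0,0.004],0],[[0,0,0.004],0],[[0,0,0.004],0],[[0,0,0.002],0],[[0,0,0.001],0],[[0,0,0],0],[[0,0,0],0]]}}

```text
t: 6.8
tool_pos: [0.5236, -0.0423, 0.2039]
tool_rot: [-2.288, -2.152, 0.002]
contact_force: [-10.1, 2.6, 12.9]
opening: 0.0326
grip_force: 66.5
```

Request:
{"name": "drive_tool", "arguments": {"rows": [[[0,0,0.001],0],[[0,0,0.001],0],[[0,0,0.001],0],[[0,0,0],0],[[0,0,0],0],[[0,0,0],0],[[0,0,0],0],[[0,0,0],0],[[0,0,0],0],[[0,0,0],0]]}}

```text
t: 7.8
tool_pos: [0.5237, -0.0423, 0.2037]
tool_rot: [-2.288, -2.152, 0.003]
contact_force: [-16.8, 3.6, 27.0]
opening: 0.0327
grip_force: 68.2
```

Request:
{"name": "drive_tool", "arguments": {"rows": [[[0,0,-0.004],0],[[0,0,-0.005],0],[[0,0,-0.005],0],[[0,0,-0.005],0],[[0,0,-0.004],0],[[0,0,-0.003],0],[[0,0,0],0],[[0,0,0],0],[[0,0,0],0]]}}

```text
t: 8.7
tool_pos: [0.5234, -0.0423, 0.224]
tool_rot: [-2.288, -2.152, 0.001]
contact_force: [-0.5, -0.2, -3.4]
opening: 0.0326
grip_force: 64.4
```

Request:
{"name": "drive_tool", "arguments": {"rows": [[[0,0,0],0],[[0,0,0],0],[[0,0,0],0],[[0,0,0],0],[[0,0,0],0],[[0,0,0],0]], "jaw": 0.3}}

```text
t: 9.3
tool_pos: [0.5238, -0.0421, 0.2251]
tool_rot: [2.288, 2.152, 0.0]
contact_force: [-0.5, 0.1, -0.2]
opening: 0.0597
grip_force: 0.0
```

Request:
{"name": "drive_tool", "arguments": {"rows": [[[0,0,-0.01],0],[[0,0,-0.02],0],[[0,0,-0.03],0],[[0,0,-0.03],0],[[0,0,-0.02],0],[[0,0,0],0],[[0,0,0],0]]}}

```text
t: 10.0
tool_pos: [0.5237, -0.0421, 0.3351]
tool_rot: [2.288, 2.152, 0.001]
contact_force: [0.1, -0.4, -1.1]
opening: 0.0601
grip_force: 0.0
```

```bash
python3 - <<'E'
from h import *
w=cam("wrist");cv2.imwrite("pics/w3.png",w["image"])
B=np.array([.5236,-.0430])
print(proj(w,[[*(B+.1*np.array([np.cos(1.51),np.sin(1.51)])),.15],[*B,.172],[.530,.0578,.106]]),ctrl.get_obs()["tool_pos"])
E
```

```text
[[323.01183901  73.52170584]
 [323.03154732 202.46927703]
 [323.35149649  78.28505993]] [ 0.52326596 -0.04198998  0.33381826]
```

View pics/w3.png

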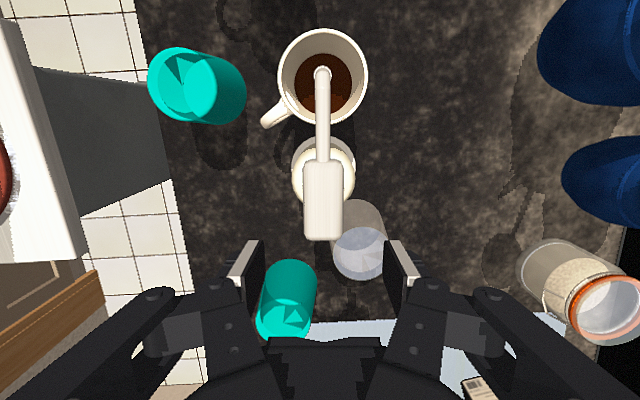

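The spout end at (322, 73) sits in the middle of the mug rim (278–368, 28–125). The head is fully up, the mug and glass haven't moved, and the gripper is clear.

```bash
python3 -c "
from station import ctrl
print(ctrl.finish_job())"
```

```text
the job is handed in; nothing more can be done
None
```

I turned the spout over the middle of the mug, pressed the head fully down and held it there about a second. It sprang back up, the mug and glass stayed where they were, and I handed the job in at about 10 s.

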